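Draw the rolling pin out from under the sliding tray

ROBOT

A 7-joint arm with a two-finger parallel gripper is mounted at the origin on a cart in front of the work surface, level with it; the furniture and walls round the work are solid. World frame = base frame: x ahead of the robot, y to its left, z up, the work surface at z = 0. Lengths are in m, angles in rad, forces in N, time in s.
With the tool pointing down it reaches from about 0.35 to 0.9 m from the base axis. Payload 8.1 kg.
Tool frame: the origin (TCP) lies on the centre line of the jaws, within the pads' length; the fingertips stand 17 mm ahead of it and the grasp point (between the pads) lies 2 mm behind it; z points along the fingers, y is the direction in which the jaws open and shut (so a half turn about z gives the same grasp; the last joint's range is limited). The gripper opens to 92 mm and grips with 3 to 60 N. Pads are 19 mm wide; open, the fingers measure 130 mm over their backs; the gripper's body (75 mm by 190 mm) begins 47 mm behind the grasp point.
Start: joints at [-1.262, 0.434, 0.025, 1.573, -0.012, 1.134, -0.075], TCP at [0.25, 0.573, 0.206] pointing down, gripper open.
Joint ranges: [-2.62, 2.62], [-0.44, 2.09], [-1.27, 1.32], [0.08, 2.57], [-1.32, 4.46], [0.12, 2], [-2.74, 2.74]. Speed limits (rad/s): [2.22, 2.22, 3.01, 3.01, 3.14, 3.14, 3.14].

INTERFACE

Orientations are given as a rotation vector (axis times angle).
In Python, from cell import arm gives the robot as it stands.
- The arm moves only by the shell command python3 -m creep 'ROWS' [FORCE]. ROWS is JSON, a list that holds one entry, the list of rows, each a list of 7 numbers: the shift along the world's x, y, z in cm, then the turn, a rotation vector about the world's x, y, z in degrees, then the opening, from -1 (shut) to 1 (fully open), so that 0 is half open. In form: [[[tx, ty, tz, ax, ay, az, jaw], ...]]. A call has 1 to 5 rows; each row is the pose to reach, as a shift and turn from the pose commanded when the call began; what a row does not reach only later rows make up. A row lasts 1/10 s, in which the tool goes at most 50 mm and 8.59 degrees, less where a joint would pass 70% of its speed; a pose out of reach is approached as far as the arm can. A call with a gripper value outside its range is refused whole. The fingers move at their own pace and stop on an object; FORCE is the grip in N (left out, the last holds). Time passes only in rows, so rows that repeat a pose let the fingers close. It gives the time, the measured TCP pose, the force and the opening at its end, in the units of the state.
- arm.observe(): the state, without advancing time (a new reading comes with each control period).
- arm.get_image(name): name is "scene" or "top" or "wrist"; returns the picture (420x560x3 uint8, red, green, blue); there is no depth.
- arm.camera_model(name): a dict with "vfov" (degrees; the focal length in pixels is half the picture's height over the tangent of half this angle, whatever the lens; pixels are square), "cx", "cy" (the principal point, pixels), "cam_to_world" (4x4, takes a point from camera to world coordinates); the wrist camera has in their place "T_tool_cam" (4x4, takes a point from camera to tool coordinates, whose origin is the TCP and whose axes are the flange's). Camera axes: x right, y down, z forward; pixel columns grow to the right and rows downward; lengths in m; the calibration is good to about 2 mm. A picture is of the moment at which its call begins: read the wrist's pose just before it. camera_model takes no time and is no camera call.
- arm.sign_off(): hands the job in, once; it reports no verdict.
The state is a dict: "clock": time; "joints": joint angles; "dq": joint speeds; "joint_efforts": joint torques, N m; "position": TCP position; "ee_rot": TCP orientation; "force": force on the tool from outside, world axes, zero at the start; "ft_torque": the same for the moment, N m; "width": opening from 0.0 (shut) to 1.0 (fully open).
Only numpy, scipy, OpenCV 4.12 (cv2) and the standard library are available. Lean on these libraries where they do the work, as an engineer would, in place of code of your own. Each camera call takes 0.05 s, during which the arm holds its last target.

TASK

The rolling pin lies in the bottom of the wooden two-tier utensil box, under its sliding upper tray. Slide the tray all the way to the left until it meets the box's left end board, then tilt the pin's right end up and draw the pin out diagonally through the gap between the tray and the right end board. Finish while still holding the pin in the gripper, still and well above everything in the box, so that the cook can take it; leave the tray fully to the left with the garlic in it, and leave the things standing around alone.

Things in the scene. Friction and masses are not known exactly. Their poses are not given: they have to be found in the camera images.
- organiser: Wooden two-tier utensil box, fixed. Origin: centre of its underside; y along its length to its left end, x across, z up. In mm: 316 long, 160 wide, floor top z = 6; side walls 8 thick, rims z = 61, inner width 140; end boards 8 thick, top z = 101, inner faces y = -150 (right) and +150 (left). Two battens on the floor, 9 high, 28 over their outer faces, keep the pin from rolling.
- tray (a joint): Sliding upper tray: 0 = at the right end board, 0.135 = fully left, at the left end board; starts part-way. 165 mm long, 156 wide, rides on the side rims, friction about 1.5 N plus a slight drag, stays where left. Floor underside 91 mm above the worktop, rim 116; end walls 8 thick. Fully left it leaves a gap of 135 mm to the right end board, less than the pin's length.
- tray_front (a point): Top edge of the tray's right end wall, middle of its width, on the outer face (116 mm above the worktop); pushing on this face towards the box's +y slides the tray left. Axes as those of the box.
- tray_mid (a point): Centre of the tray's inner floor (top of floor, 96 mm above the worktop). Axes as those of the box; inside the tray measures 149 (y) by 140 (x) mm.
- pin_mid (a point): Centre of the rolling pin: light wood, 280 mm long, about 0.15 kg; the barrel is 30 mm in diameter and 168 long, the handle at either end 18 mm in diameter and 56 long. Its y axis runs along the pin, to its left end. It lies along the box in the lane between the battens, its axis 28 mm above the worktop.
- pin_right_end (a point): Tip of the pin's right handle, on its axis (140 mm from the centre, towards -y).
- pin_left_end (a point): Tip of the pin's left handle, on its axis (140 mm from the centre, towards +y).
- garlic_mid (a point): Centre of a loose garlic bulb, about 60 mm across and 58 high, standing in the upper tray; it rides along with the tray.
- salt_shaker_mid (a point): Centre of a salt shaker standing on the worktop behind the box, 44 across, 90 high. To be left alone.
- mug_tea_mid (a point): Centre of a green and white mug standing on the worktop, 86 across (117 with its handle), 88 high. To be left alone.
- tin_paste_mid (a point): Centre of a green tin standing on the worktop in front, to the right of the box, 57 across, 72 high. To be left alone.

How it is judged:
By the outcome, as a careful person would: the job done as asked, in the order asked, and still so for the second after the job is handed in, while the arm keeps its last pose, push and grip.
It also fails if it takes over 48 s, if anything falls off the work surface, if the arm or the gripper's body presses on something with over 40 N, if the wrist force passes 120 N, or if a joint passes its speed limit or range.

## Working session

There is one attempt and no reset: what is moved stays moved. The work goes in short steps, Python scripts to look and compute and a shell command to move; the robot and the scene stay as the last step left them, time stands still between calls to the robot, and variables do not carry over. Pictures are saved under pics/ and viewed, and the job is handed in when it is done.

```bash
ls; mkdir -p pics; python3 - <<'E'
from cell import arm
import cv2, numpy as np
np.set_printoptions(precision=4,suppress=True)
s=arm.observe()
print({k:np.round(v,3) for k,v in s.items()})
for n in ["scene","top"]:
    im=arm.get_image(n); cv2.imwrite(f"pics/{n}0.png",im[:,:,::-1])
    m=arm.camera_model(n); print(n,m["vfov"],m["cx"],m["cy"]);print(np.array(m["cam_to_world"]), [k for k in m])
m=arm.camera_model("wrist");print(m)
E
```

```text
pics
{'clock': np.float64(0.0), 'joints': array([-1.262,  0.435,  0.025,  1.574, -0.012,  1.134, -0.075]), 'dq': array([ 0.001,  0.001,  0.   ,  0.002, -0.   ,  0.001, -0.001]), 'joint_efforts': array([  0.   , -66.785,   0.985, -31.446,  -0.06 ,   0.043,   0.   ]), 'position': array([0.25 , 0.572, 0.205]), 'ee_rot': array([-0.642, -3.075,  0.002]), 'force': array([-0.018,  0.535,  0.624]), 'ft_torque': array([-0.005,  0.047,  0.036]), 'width': np.float64(1.003)}
scene 46.263516506185645 269.0950174679684 208.33239349694375
[[ 0.8075 -0.3042  0.5054  0.08  ]
 [-0.5897 -0.3935  0.7053 -0.6846]
 [-0.0157 -0.8675 -0.4971  0.5982]
 [ 0.      0.      0.      1.    ]] ['vfov', 'cx', 'cy', 'cam_to_world']
top 53.2430331505209 280.7043626134693 213.73723386171105
[[ 0.0254 -0.9911  0.1303  0.4838]
 [-0.9996 -0.0263 -0.0049  0.0055]
 [ 0.0082 -0.1301 -0.9915  1.0381]
 [ 0.      0.      0.      1.    ]] ['vfov', 'cx', 'cy', 'cam_to_world']
{'vfov': 71.49854168872282, 'cx': 278.28908186724425, 'cy': 209.93890723423792, 'T_tool_cam': array([[ 0.0001, -0.9612, -0.2759,  0.0751],
       [ 1.    ,  0.0001,  0.0003, -0.0004],
       [-0.0002, -0.2759,  0.9612, -0.1789],
       [ 0.    ,  0.    ,  0.    ,  1.    ]])}
```

View pics/scene0.png

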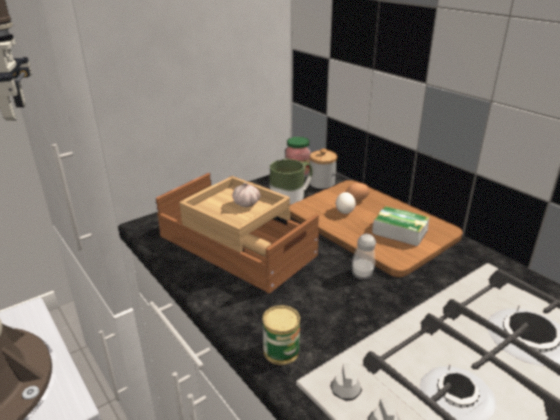

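View pics/top0.png

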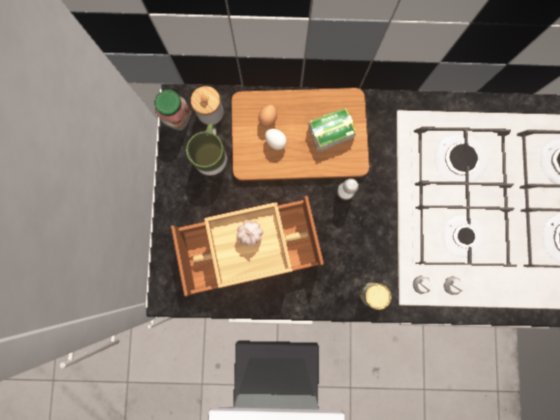

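The scene view shows the box at about (240,230), tin at (282,335), shaker at (364,257) and mug at (287,180). The arm is at the far left, in front of the tall cupboard. The top view shows the box from about (175,225) to (320,290), with a pin handle visible at (293,237). I'll enlarge both.

```bash
python3 - <<'E'
import cv2
im=cv2.imread("pics/top0.png"); c=im[185:310,160:335]; cv2.imwrite("pics/top0z.png",cv2.resize(c,None,fx=4.5,fy=4.5,interpolation=cv2.INTER_CUBIC))
im=cv2.imread("pics/scene0.png"); c=im[165:285,145:330]; cv2.imwrite("pics/scene0z.png",cv2.resize(c,None,fx=4.3,fy=4.3,interpolation=cv2.INTER_CUBIC))
E
```

```text
(no output)
```

View pics/top0z.png

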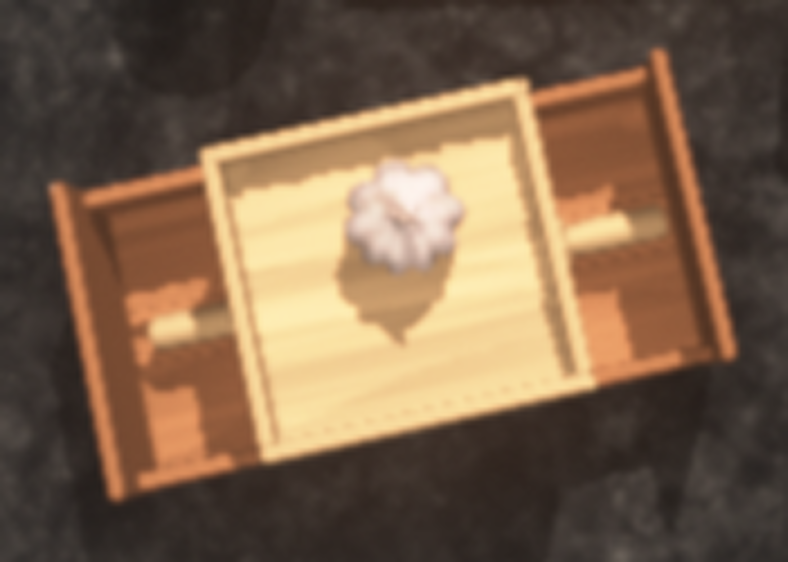

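View pics/scene0z.png

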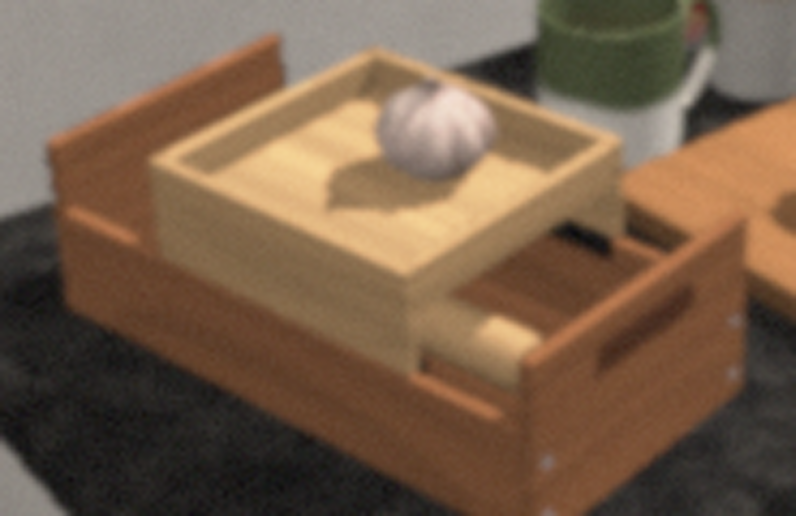

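```bash
cat > h.py <<'E'
import numpy as np
from cell import arm
np.set_printoptions(precision=4,suppress=True)
def ray(m,T,uv):
    f=210/np.tan(np.radians(m["vfov"])/2)
    d=np.array([(uv[0]-m["cx"])/f,(uv[1]-m["cy"])/f,1.0])
    T=np.array(T); return T[:3,3],T[:3,:3]@d
def onz(m,T,uv,z):
    o,d=ray(m,T,uv); return o+d*(z-o[2])/d[2]
def proj(m,T,p):
    f=210/np.tan(np.radians(m["vfov"])/2); T=np.array(T)
    c=T[:3,:3].T@(np.array(p)-T[:3,3]); return np.array([m["cx"]+f*c[0]/c[2],m["cy"]+f*c[1]/c[2]])
E
python3 - <<'E'
from h import *
m=arm.camera_model("top");T=m["cam_to_world"]
f=lambda u,v,z:onz(m,T,(160+(u+.5)/4.5-.5,185+(v+.5)/4.5-.5),z)
lf,ln,rf,rn=[f(*p,.101) for p in[(50,183),(110,500),(668,50),(736,355)]]
print(lf,ln,rf,rn)
print("width",np.linalg.norm(lf-ln),np.linalg.norm(rf-rn),"len",np.linalg.norm(lf-rf),np.linalg.norm(ln-rn))
c=(lf+ln+rf+rn)/4; ey=(lf+ln-rf-rn);ey/=np.linalg.norm(ey);ex=lf+rf-ln-rn;ex/=np.linalg.norm(ex)
print("c",c,"ey",ey,np.degrees(np.arctan2(-ey[0],ey[1])),"ex",ex,np.degrees(np.arctan2(ex[1],ex[0])))
for p in[(200,150),(525,80),(595,385),(265,460)]:
    q=f(*p,.116); print("tray",q,[(q-c)@ex,(q-c)@ey])
for n,p,z in[("pinR",(665,222),.028),("pinRlit",(632,225),.034),("pinL",(148,330),.028)]:
    q=f(*p,z); print(n,q,[(q-c)@ex,(q-c)@ey])
for n,uv,z in[("garlic",(250,232),.125),("shaker top",(351,185),.088),("tin top",(377,296),.072),("mug top",(207,148),.088)]:
    q=onz(m,T,uv,z); print(n,q,[(q-c)@ex,(q-c)@ey])
s=arm.camera_model("scene")
for p in(lf,ln,rf,rn): print(proj(s,s["cam_to_world"],p))
E
```

```text
[0.5743 0.2469 0.101 ] [0.4198 0.2084 0.101 ] [ 0.6498 -0.0601  0.101 ] [ 0.4979 -0.0963  0.101 ]
width 0.15916501097259436 0.15616392580629374 len 0.3161012972031092 0.31452979732272207
c [0.5355 0.0747 0.101 ] ey [-0.2435  0.9699  0.    ] 14.094540536261695 ex [0.9716 0.2367 0.    ] 13.691746811650395
tray [0.5911 0.1704 0.116 ] [np.float64(0.07666997884955523), np.float64(0.07921985881586416)]
tray [0.6302 0.0115 0.116 ] [np.float64(0.07707054375169), np.float64(-0.08438458211974575)]
tray [ 0.4815 -0.0264  0.116 ] [np.float64(-0.07639081458913274), np.float64(-0.08496495984500001)]
tray [0.4417 0.1317 0.116 ] [np.float64(-0.07765809008506454), np.float64(0.07812164160695023)]
pinR [ 0.569  -0.0652  0.028 ] [np.float64(-0.0005444088782656579), np.float64(-0.14385404003465824)]
pinRlit [ 0.5664 -0.0471  0.034 ] [np.float64(0.0012209004052228796), np.float64(-0.12575634156327808)]
pinL [0.5042 0.209  0.028 ] [np.float64(0.001413361954401894), np.float64(0.13781250191175987)]
garlic [0.5618 0.0671 0.125 ] [np.float64(0.023758612997079688), np.float64(-0.013838303257014349)]
shaker top [ 0.6799 -0.1598  0.088 ] [np.float64(0.08482743804075704), np.float64(-0.2626910397042588)]
tin top [ 0.4282 -0.2227  0.072 ] [np.float64(-0.17465952348237904), np.float64(-0.2623130873687958)]
mug top [0.7586 0.1766 0.088 ] [np.float64(0.24094531181869394), np.float64(0.04446301695234834)]
[208.4579 171.8766]
[154.55   197.3362]
[319.2991 214.4897]
[268.1498 249.2403]
```

```bash
python3 - <<'E'
from h import *
s=arm.camera_model("scene");T=s["cam_to_world"]
print("cupboard/counter corner",onz(s,T,(122,232),0), "front edge lower",onz(s,T,(200,360),0),"back-left",onz(s,T,(290,150),0))
t=arm.camera_model("top")
print(onz(t,t["cam_to_world"],(148,318),0),onz(t,t["cam_to_world"],(240,320),0),onz(t,t["cam_to_world"],(160,90),0))
c=np.array([.5355,.0747,0]);a=np.radians(13.9);ex=np.array([np.cos(a),np.sin(a),0]);ey=np.array([-np.sin(a),np.cos(a),0])
for n,y in[("pre-push",-.112),("contact",-.0945),("end",-.025),("grasp",-.105)]:print(n,c+ey*y)
def tri(u1,u2):
    o1,d1=ray(s,T,u1);o2,d2=ray(t,t["cam_to_world"],u2)
    k=np.linalg.lstsq(np.c_[d1,-d2],o2-o1,rcond=None)[0];p,q=o1+d1*k[0],o2+d2*k[1];return (p+q)/2,np.linalg.norm(p-q)
print("garlic",tri((246,195),(250,232)));print("pinR", tri((0,0),(1,1))[1]) if 0 else None
E
```

```text
cupboard/counter corner [0.359  0.2815 0.    ] front edge lower [ 0.3138 -0.1616  0.    ] back-left [0.9524 0.4166 0.    ]
[0.358  0.3142 0.    ] [0.3587 0.0922 0.    ] [0.9355 0.3216 0.    ]
pre-push [ 0.5624 -0.034   0.    ]
contact [ 0.5582 -0.017   0.    ]
end [0.5415 0.0504 0.    ]
grasp [ 0.5607 -0.0272  0.    ]
garlic (array([0.5618, 0.0677, 0.1197]), np.float64(0.0009872754024935419))
```

The box fits the sizes given: 316 x 158 mm, centre (0.536, 0.075), yaw 13.9°. The tray front is at y_b = -0.084, so it has 69 mm still to slide. The cupboard front is at x≈0.36 and its side at y≈0.30. I'll pass in front of it before going forward.

```bash
python3 -m creep '[[[0,-5,1.5,0,0,0,-1],[0,-10,3,0,0,0,-1],[0,-15,4.5,0,0,0,-1],[0,-20,6,0,0,0,-1],[0,-25,7,0,0,0,-1]]]' 20
```

```text
clock: 0.6
position: [0.25, 0.3304, 0.2742]
ee_rot: [0.642, 3.075, 0.0]
force: [1.0, -0.7, 1.2]
width: 0.617
```

```bash
python3 -m creep '[[[0.5,-4,0,0,0,0,-1],[2,-8,0,0,0,0,-1],[4,-12,0,0,0,0,-1],[6,-16,0,0,0,0,-1],[8,-20,0,0,0,0,-1]]]'; python3 -c "
from cell import arm;print(arm.observe())"
```

```text
clock: 1.1
position: [0.3304, 0.1304, 0.2738]
ee_rot: [0.642, 3.075, 0.001]
force: [1.1, 0.5, 0.5]
width: 0.176
{'clock': 1.1, 'joints': array([-0.88628128, -0.11196397,  0.32698164,  2.06180938,  0.03831646,
        1.18568768,  0.58349432]), 'dq': array([ 0.48028518, -0.04952639,  0.71368509,  0.01334676,  0.09816859,
        0.00725609,  1.14272109]), 'joint_efforts': array([ -3.77245635, -22.42422044,  -3.83416146, -30.63199997,
        -0.30544597,   0.52756978,  -2.49870367]), 'position': array([0.3304106 , 0.13043899, 0.27380871]), 'ee_rot': array([6.42149166e-01, 3.07522186e+00, 9.02384152e-04]), 'force': array([1.1294142 , 0.49418645, 0.51605629]), 'ft_torque': array([ 0.01968517, -0.04337372, -0.01175565]), 'width': 0.17596456027945914}
```

```bash
python3 -m creep '[[[1,-4,0,0,0,-8.5,-1],[3,-8,0,0,0,-17,-1],[6,-11,0,0,0,-25.5,-1],[9,-14,0,0,0,-34,-1],[12,-16.7,0,0,0,-42.5,-1]]]'
```

```text
clock: 1.6
position: [0.4509, -0.0365, 0.2739]
ee_rot: [1.722, 2.627, 0.001]
force: [0.5, 1.3, -0.5]
width: 0.004
```

```bash
python3 -m creep '[[[3,0,0,0,0,-5,-1],[6,0,0,0,0,-10,-1],[9,0,0,0,0,-10,-1],[11.3,0,0,0,0,-10,-1],[11.3,0,0,0,0,-10,-1]]]'; python3 - <<'E'
from h import *
import cv2
from scipy.spatial.transform import Rotation as R
s=arm.observe();print(s["position"],s["joints"],R.from_rotvec(s["ee_rot"]).as_matrix(),s["force"])
cv2.imwrite("pics/w1.png",arm.get_image("wrist")[:,:,::-1])
E
```

```text
clock: 2.1
position: [0.5652, -0.0343, 0.2727]
ee_rot: [1.935, 2.474, -0.003]
force: [-0.4, 0.4, -0.8]
width: 0.007
[ 0.5652 -0.0343  0.2727] [-0.5276  0.3209  0.6685  1.657  -0.2067  1.2365  0.4277] [[-0.241   0.9705 -0.0006]
 [ 0.9705  0.241  -0.0016]
 [-0.0014 -0.001  -1.    ]] [-0.3784  0.3783 -0.834 ]
```

View pics/w1.png

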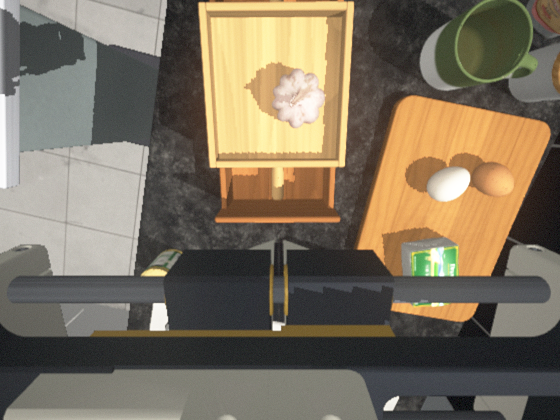

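The wrist view looks along the box. The tray's right rim runs from (208,165) to (346,163), the right board's outer top edge from (216,222) to (340,221), and the pin handle is at (278,180). I'll cross-check the pose with these points.

```bash
cat >> h.py <<'E'
from scipy.spatial.transform import Rotation as R
C=np.array([.5355,.0747,0]);A=np.radians(13.9);EX=np.array([np.cos(A),np.sin(A),0]);EY=np.array([-np.sin(A),np.cos(A),0])
def box(p): p=np.asarray(p); return np.array([(p-C)@EX,(p-C)@EY,p[2]])
def wT(m,s):
    T=np.eye(4);T[:3,:3]=R.from_rotvec(s["ee_rot"]).as_matrix();T[:3,3]=s["position"];return T@np.array(m["T_tool_cam"])
E
python3 - <<'E'
from h import *
m=arm.camera_model("wrist");s=arm.observe();T=wT(m,s)
print("tcp box",box(s["position"]))
for n,uv,z in[("trayfr",(346,163),.116),("trayfl",(208,165.5),.116),("traybl",(201,3),.116),("traybr",(353,1),.116),("board far out",(340,221),.101),("board near out",(216,222),.101),("pin",(278,190),.036),("garlic",(299,98),.13)]:
    print(n,box(onz(m,T,uv,z)))
E
```

```text
tcp box [ 0.001  -0.113   0.2729]
trayfr [ 0.0774 -0.079   0.116 ]
trayfl [-0.0807 -0.0819  0.116 ]
traybl [-0.077   0.0792  0.116 ]
traybr [0.0741 0.0809 0.116 ]
board far out [ 0.0779 -0.1538  0.101 ]
board near out [-0.079  -0.1552  0.101 ]
pin [-0.0006 -0.1278  0.036 ]
garlic [ 0.0214 -0.0105  0.13  ]
```

```bash
python3 -m creep '[[[0,0,-4,0,0,0,-1],[0,0,-8,0,0,0,-1],[0,0,-12,0,0,0,-1],[0,0,-15.5,0,0,0,-1],[0,0,-15.8,0,0,0,-1]]]'; python3 - <<'E'
from h import *
s=arm.observe();print(box(s["position"]),s["force"])
E
```

```text
clock: 2.65
position: [0.5592, -0.0342, 0.1124]
ee_rot: [-1.933, -2.469, 0.007]
force: [-0.5, -0.5, 0.8]
width: 0.006
[-0.0031 -0.1114  0.1124] [-0.4527 -0.4519  0.7748]
```

```bash
python3 -m creep '[[[-0.1,0.7,0,0,0,0,-1],[-0.3,1.5,0,0,0,0,-1],[-0.5,2.2,0,0,0,0,-1],[-0.7,3.0,0,0,0,0,-1],[-0.9,3.8,0,0,0,0,-1]]]'
```

```text
clock: 3.15
position: [0.5544, 0.0044, 0.1166]
ee_rot: [1.935, 2.474, 0.002]
force: [-0.0, -0.3, 0.7]
width: 0.002
```

```bash
python3 -m creep '[[[-0.2,0.8,0,0,0,0,-1],[-0.4,1.6,0,0,0,0,-1],[-0.6,2.4,0,0,0,0,-1],[-0.8,3.1,0,0,0,0,-1],[-0.9,3.6,0,0,0,0,-1]]]';  python3 - <<'E'
from h import *
import cv2
s=arm.observe();print(box(s["position"]),s["force"])
cv2.imwrite("pics/s2.png",arm.get_image("scene")[150:300,140:340,::-1].repeat(4,0).repeat(4,1))
E
```

```text
clock: 3.65
position: [0.5449, 0.0401, 0.1157]
ee_rot: [-1.936, -2.474, 0.0]
force: [0.7, 0.1, -0.3]
width: 0.007
[ 0.0008 -0.0359  0.1157] [ 0.7161  0.1206 -0.2918]
```

View pics/s2.png

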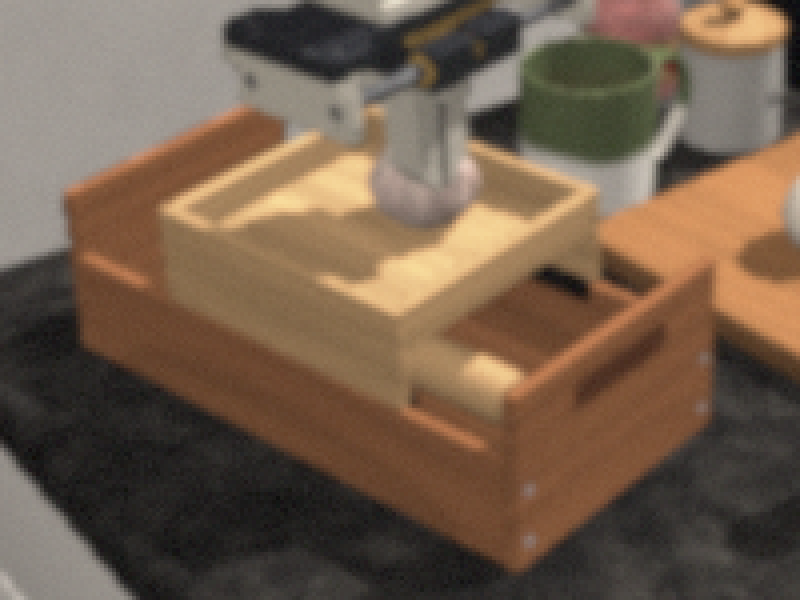

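The tray has not moved. The fingertips, at about (249,197) in the full scene picture, seem to be over the tray near the garlic. I'll check where the reported TCP should project.

```bash
python3 - <<'E'
from h import *
import cv2
s=arm.observe();p=np.array(s["position"]);Rm=R.from_rotvec(s["ee_rot"]).as_matrix()
m=arm.camera_model("scene");print(p,Rm)
for d in(-.066+.017,0,.017):print(proj(m,m["cam_to_world"],p+Rm[:,2]*d))
im=arm.get_image("scene");cv2.imwrite("pics/s3.png",cv2.resize(im[100:260,160:360,::-1],None,fx=3.7,fy=3.7,interpolation=cv2.INTER_CUBIC))
im=arm.get_image("top");cv2.imwrite("pics/t3.png",cv2.resize(im[170:320,150:350,::-1],None,fx=3.7,fy=3.7,interpolation=cv2.INTER_CUBIC))
cv2.imwrite("pics/w3.png",arm.get_image("wrist")[:,:,::-1])
E
```

```text
[0.5449 0.0408 0.1157] [[-0.2414  0.9704 -0.0003]
 [ 0.9704  0.2414  0.0004]
 [ 0.0005 -0.0002 -1.    ]]
[245.8167 182.3803]
[246.7624 204.2021]
[247.0797 211.5232]
```

View pics/s3.png

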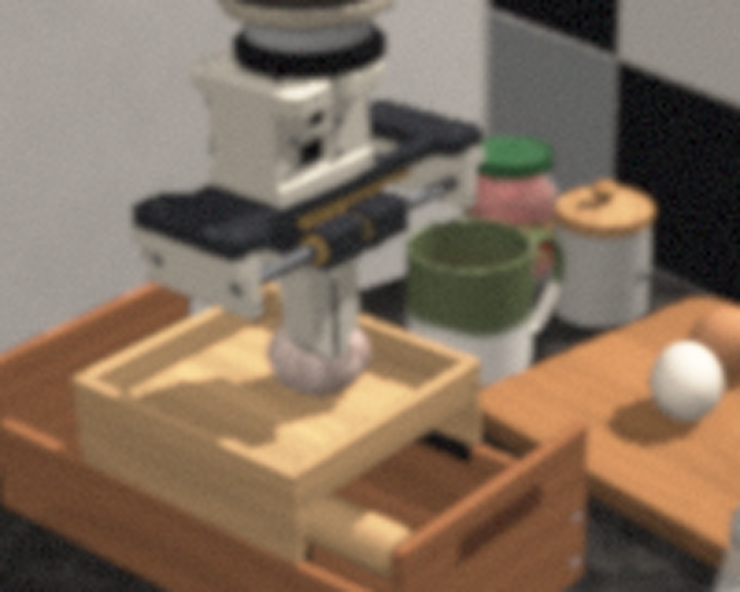

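View pics/t3.png

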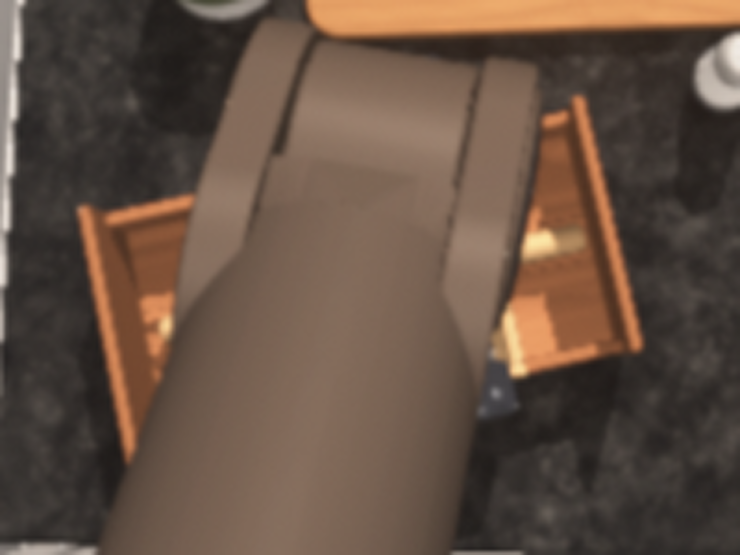

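View pics/w3.png

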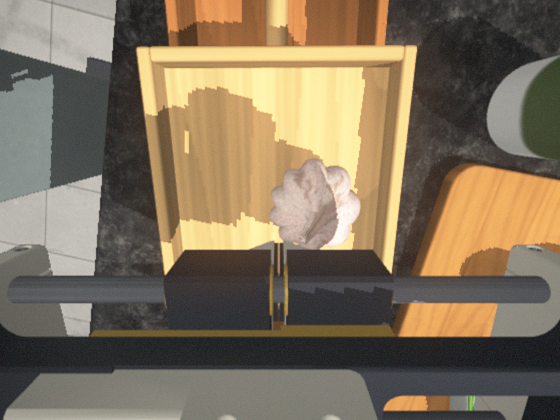

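```bash
python3 - <<'E'
from h import *
m=arm.camera_model("wrist");s=arm.observe();T=wT(m,s);print(s["position"],T[:3,3])
for n,uv,z in[("tray bl",(139,47),.116),("tray br",(416,46),.116),("inner bl",(165,67),.116),("inner br",(395,66),.116),("inL floor",(184,250),.096),("garlic",(315,203),.125),("boxrim L",(166,40),.061),("boxrim R",(388,40),.061)]:
    print(n,box(onz(m,T,uv,z)))
E
```

```text
[0.5453 0.0391 0.1158] [0.5266 0.1114 0.2947]
tray bl [-0.0763  0.0795  0.116 ]
tray br [0.0757 0.08   0.116 ]
inner bl [-0.0631  0.0695  0.116 ]
inner br [0.0653 0.07   0.116 ]
inL floor [-0.0694 -0.0501  0.096 ]
garlic [ 0.0222 -0.0067  0.125 ]
boxrim L [-0.08    0.0968  0.061 ]
boxrim R [0.0785 0.0969 0.061 ]
```

```bash
python3 - <<'E'
from h import *
import cv2
m=arm.camera_model("wrist");T=np.array(m["T_tool_cam"])
for d in(-.049,-.03,-.016,0,.017):print(d,proj(m,T,[0,0,d]),proj(m,T,[0.0095,0,d]))
im=cv2.imread("pics/w3.png");cv2.imwrite("pics/w3z.png",cv2.resize(im[220:350,180:380],None,fx=4,fy=4,interpolation=cv2.INTER_CUBIC))
E
```

```text
-0.049 [279.7943 281.894 ] [279.8246 264.5602]
-0.03 [279.631  264.5257] [279.6552 248.8748]
-0.016 [279.5322 254.0197] [279.5531 239.4179]
0 [279.4362 243.8112] [279.4541 230.2511]
0.017 [279.3497 234.612 ] [279.3651 222.0094]
```

View pics/w3z.png

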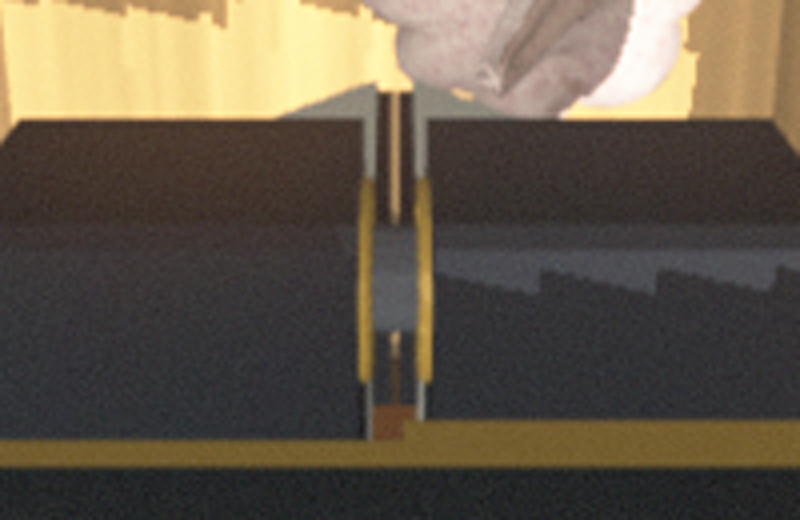

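Both cameras put the closed fingertips about 16 mm *behind* the TCP (z≈0.132), so the fingers passed over the tray rim without touching anything. The tray and garlic are unmoved. I'll lift, go back, and see how the fingers look when open.

```bash
python3 -m creep '[[[0,0,3,0,0,0,-1],[0,0,7,0,0,0,-1],[0.6,-2.4,9,0,0,0,0],[1.2,-4.9,9,0,0,0,0.3],[1.8,-7.4,9,0,0,0,1]]]'
python3 -m creep '[[[0,0,0,0,0,0,1],[0,0,0,0,0,0,1],[0,0,0,0,0,0,1],[0,0,0,0,0,0,1]]]'; python3 - <<'E'
from h import *
import cv2
s=arm.observe();print(box(s["position"]))
cv2.imwrite("pics/w4.png",arm.get_image("wrist")[:,:,::-1])
s=arm.observe();p=np.array(s["position"]);Rm=R.from_rotvec(s["ee_rot"]).as_matrix()
im=arm.get_image("scene")[:,:,::-1];cv2.imwrite("pics/s4.png",cv2.resize(im[60:260,160:380],None,fx=3.4,fy=3,interpolation=cv2.INTER_CUBIC))
m=arm.camera_model("scene");w=arm.camera_model("wrist")
for d in(-.049,-.016,0,.017):print(d,proj(m,m["cam_to_world"],p+Rm@[0,-.046,d]),proj(m,m["cam_to_world"],p+Rm@[0,.046,d]), proj(w,w["T_tool_cam"],[.0095,.046,d]))
E
```

```text
clock: 4.35
position: [0.5639, -0.036, 0.2068]
ee_rot: [1.935, 2.473, 0.002]
force: [-0.1, 1.2, -0.9]
width: 0.217
clock: 4.75
position: [0.563, -0.0336, 0.2056]
ee_rot: [-1.934, -2.475, -0.0]
force: [-1.0, 0.8, -0.6]
width: 0.563
[ 0.0007 -0.1117  0.2056]
-0.049 [258.7036 157.5861] [291.4555 141.4929] [373.798  264.5805]
-0.016 [259.1899 174.9174] [291.3261 157.9664] [356.4458 239.4339]
0 [259.419  183.0846] [291.265  165.7441] [350.1193 230.2656]
0.017 [259.6579 191.5999] [291.2012 173.8632] [344.4313 222.0226]
```

View pics/w4.png

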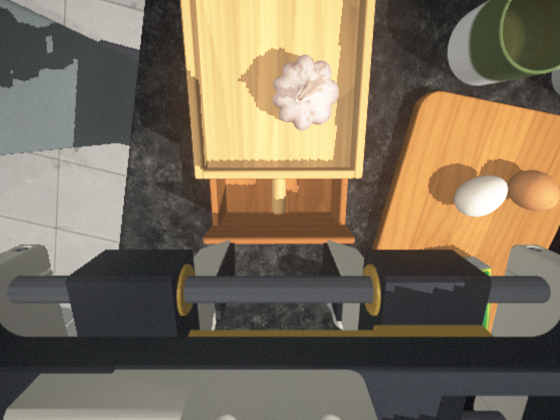

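View pics/s4.png

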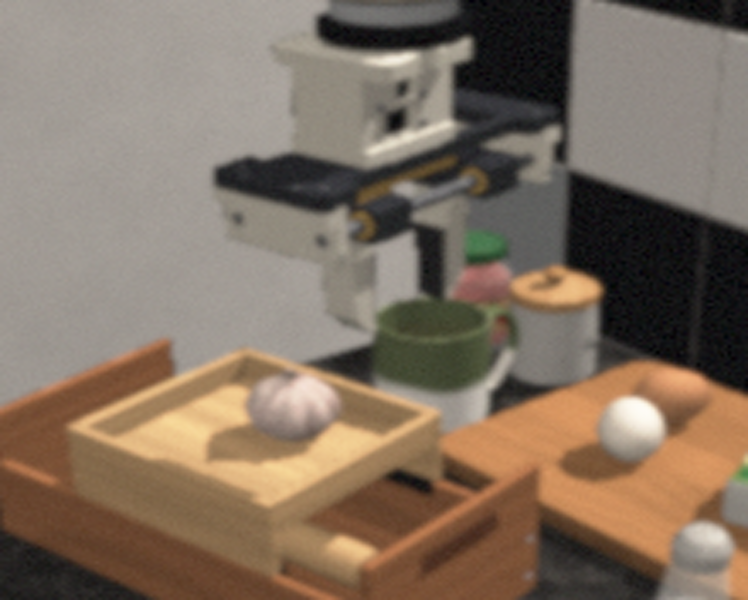

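The whole gripper sits about 33 mm further up the tool axis than the stated tool frame; the tips are at the reported TCP − 16 mm, and both cameras agree, open and closed. I'll use that offset: for tips at z≈0.097, the TCP goes to z≈0.081. That is safe whichever value is right.

```bash
python3 -m creep '[[[0,0,-2,0,0,0,-1],[0,0,-5,0,0,0,-1],[0,0,-8,0,0,0,-1],[0,0,-11,0,0,0,-1],[0,0,-12.3,0,0,0,-1]]]'
python3 -m creep '[[[0,0,0,0,0,0,-1],[-0.1,0.6,0,0,0,0,-1],[-0.3,1.2,0,0,0,0,-1],[-0.45,1.9,0,0,0,0,-1],[-0.6,2.6,0,0,0,0,-1]]]'; python3 - <<'E'
from h import *
import cv2
s=arm.observe();print(box(s["position"]),s["force"])
im=arm.get_image("scene")[:,:,::-1];cv2.imwrite("pics/s5.png",cv2.resize(im[100:290,140:360],None,fx=3.5,fy=3.1,interpolation=cv2.INTER_CUBIC))
E
```

```text
clock: 5.35
position: [0.5616, -0.034, 0.0804]
ee_rot: [-1.934, -2.473, 0.003]
force: [0.2, -0.3, 0.1]
width: 0.314
clock: 5.85
position: [0.5575, -0.0082, 0.0837]
ee_rot: [1.935, 2.473, 0.002]
force: [0.3, -2.2, 1.6]
width: 0.005
[ 0.0015 -0.0857  0.0837] [ 0.2866 -2.1647  1.5548]
```

View pics/s5.png

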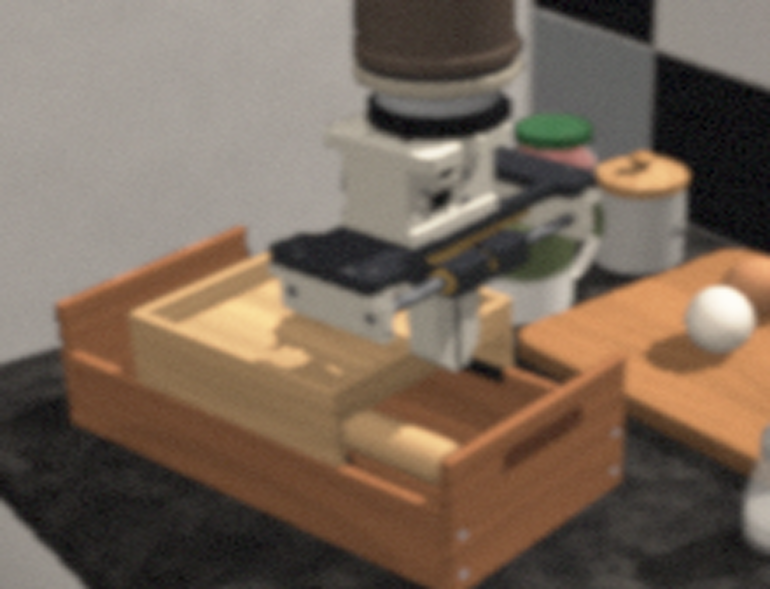

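The fingers are now against the tray's right wall and the force reads about 2 N. I'll keep pushing.

```bash
python3 -m creep '[[[-0.2,0.8,-0.1,0,0,0,-1],[-0.4,1.6,-0.2,0,0,0,-1],[-0.6,2.4,-0.2,0,0,0,-1],[-0.8,3.2,-0.2,0,0,0,-1],[-1.0,4.0,-0.2,0,0,0,-1]]]'
python3 -m creep '[[[-0.15,0.6,0,0,0,0,-1],[-0.3,1.2,0,0,0,0,-1],[-0.4,1.6,0,0,0,0,-1],[-0.5,2.0,0,0,0,0,-1]]]'
python3 -c "
from h import *
s=arm.observe();print(box(s['position']),s['force'])"
```

```text
clock: 6.4
position: [0.5471, 0.0321, 0.0808]
ee_rot: [1.936, 2.474, 0.0]
force: [1.3, -1.9, -0.6]
width: -0.0
clock: 6.8
position: [0.5422, 0.0515, 0.0808]
ee_rot: [1.936, 2.474, -0.0]
force: [2.5, -6.1, 0.8]
width: 0.004
[ 0.0009 -0.0241  0.0808] [ 2.5055 -6.0731  0.8476]
```

```bash
python3 -m creep '[[[-0.1,0.4,0,0,0,0,-1],[-0.15,0.6,0,0,0,0,-1],[-0.15,0.6,0,0,0,0,-1]]]'
python3 -c "
from h import *
s=arm.observe();print(box(s['position']),s['force'])"
```

```text
clock: 7.1
position: [0.5421, 0.0514, 0.0809]
ee_rot: [1.938, 2.464, -0.005]
force: [6.2, -17.5, -5.9]
width: 0.004
[ 0.0008 -0.0242  0.0809] [  6.2307 -17.5339  -5.9235]
```

The tray is at the stop: 17 N, TCP at y_b = -0.024, so its front is at -0.015 as specified. I'll back off, lift and take a look at the pin.

```bash
python3 -m creep '[[[0.5,-2,0,0,0,0,-1],[1,-4,1,0,0,0,-0.5],[1.5,-6,4,0,0,0,0],[1.9,-7.9,8,0,0,0,0],[2,-8.2,12,0,0,0,0]]]'
python3 -m creep '[[[0,0,2,0,0,0,0],[0,0,2,0,0,0,0]]]'
python3 - <<'E'
from h import *
import cv2
s=arm.observe();print(box(s["position"]),s["force"],s["width"])
cv2.imwrite("pics/w6.png",arm.get_image("wrist")[:,:,::-1])
E
```

```text
clock: 7.6
position: [0.56, -0.0275, 0.202]
ee_rot: [-1.941, -2.47, 0.003]
force: [0.5, 1.3, -0.8]
width: 0.304
clock: 7.8
position: [0.5622, -0.025, 0.2237]
ee_rot: [1.935, 2.471, 0.006]
force: [0.5, 0.5, 0.1]
width: 0.469
[ 0.0019 -0.1032  0.2237] [0.4714 0.4779 0.0665] 0.46923633205911
```

View pics/w6.png

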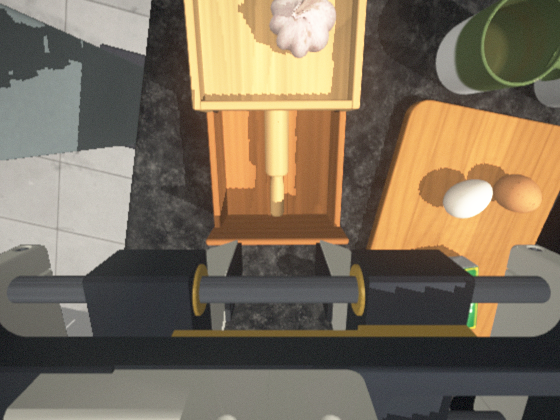

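The wrist view shows the tray fully left with the garlic at (302,22). In the gap, the pin's barrel ends at row 175 (cols 265–288) and the handle is at cols 271–284, down to about row 216.

```bash
python3 - <<'E'
from h import *
m=arm.camera_model("wrist");s=arm.observe();T=wT(m,s);print(box(s["position"]))
for n,uv,z in[("barrel end l",(265,175),.028),("barrel end r",(288,175),.028),("barrel top l",(265.5,112),.028),("barrel top r",(289,112),.028),("handle l",(271,195),.028),("handle r",(284,195),.028),("tip",(277.5,216),.030),("tray front",(276,108),.116),("board out",(278,243),.101),("rim l",(208,110),.061),("rim r",(346,110),.061)]:
    print(n,box(onz(m,T,uv,z)))
E
```

```text
[ 0.0011 -0.1024  0.2218]
barrel end l [-0.0164 -0.0879  0.028 ]
barrel end r [ 0.0132 -0.0879  0.028 ]
barrel top l [-0.0148 -0.0111  0.028 ]
barrel top r [ 0.0137 -0.0111  0.028 ]
handle l [-0.0088 -0.1143  0.028 ]
handle r [ 0.0082 -0.1143  0.028 ]
tip [-0.0003 -0.1424  0.03  ]
tray front [-0.0016 -0.0116  0.116 ]
board out [ 0.0003 -0.1517  0.101 ]
rim l [-0.0769 -0.0105  0.061 ]
rim r [ 0.0754 -0.0105  0.061 ]
```

```bash
python3 -m creep '[[[-0.1,-0.3,-4,0,0,0,0],[-0.1,-0.3,-8.5,0,0,0,0],[-0.1,-0.3,-13,0,0,0,0],[-0.1,-0.3,-16,0,0,0,0],[-0.1,-0.3,-16,0,0,0,0]]]'
python3 - <<'E'
from h import *
import cv2
s=arm.observe();print(box(s["position"]),s["force"],s["width"])
im=arm.get_image("scene")[:,:,::-1];cv2.imwrite("pics/s7.png",cv2.resize(im[100:290,140:360],None,fx=3.5,fy=3.1,interpolation=cv2.INTER_CUBIC))
E
```

```text
clock: 8.35
position: [0.5551, -0.0271, 0.0559]
ee_rot: [-1.932, -2.468, 0.01]
force: [-0.3, -0.7, 0.7]
width: 0.502
[-0.0054 -0.1036  0.0559] [-0.2706 -0.6625  0.6748] 0.5021126527950831
```

View pics/s7.png

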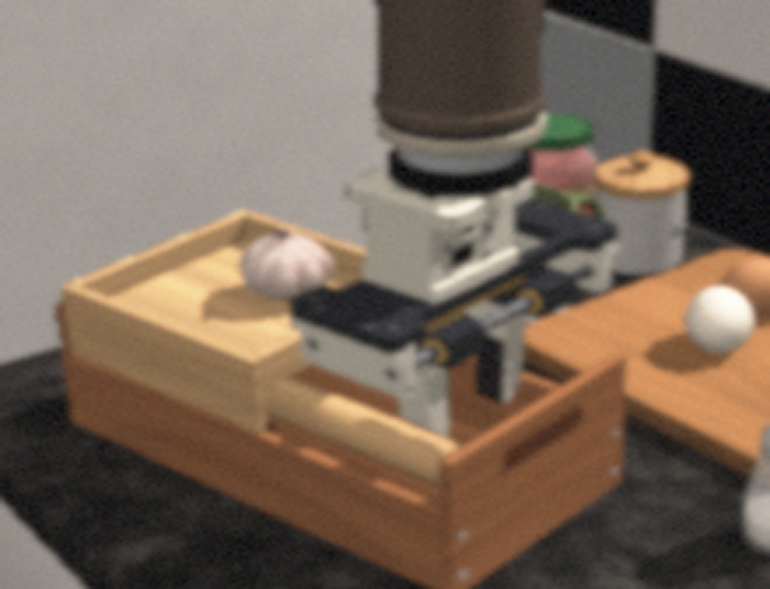

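```bash
python3 -m creep '[[[0,0,-1.5,0,0,0,0],[0,0,-3,0,0,0,0],[0,0,-4.5,0,0,0,0],[0,0,-5.3,0,0,0,0],[0,0,-5.3,0,0,0,0]]]'
python3 - <<'E'
from h import *
import cv2
s=arm.observe();print(box(s["position"]),s["force"],s["width"])
s=arm.observe();p=np.array(s["position"]);Rm=R.from_rotvec(s["ee_rot"]).as_matrix()
im=arm.get_image("scene")[:,:,::-1];cv2.imwrite("pics/s8.png",cv2.resize(im[150:290,200:340],None,fx=5,fy=4.2,interpolation=cv2.INTER_CUBIC))
m=arm.camera_model("scene")
print([proj(m,m["cam_to_world"],p+Rm@[0,-.025,d]) for d in(-.03,-.016,0)])
E
```

```text
clock: 8.9
position: [0.5589, -0.0277, 0.0068]
ee_rot: [-1.936, -2.473, 0.002]
force: [-0.8, 0.4, -0.2]
width: 0.499
[-0.0019 -0.105   0.0068] [-0.8431  0.4259 -0.1694] 0.49885807555793804
[array([265.1007, 255.2934]), array([265.2302, 261.0867]), array([265.3759, 267.6074])]
```

View pics/s8.png

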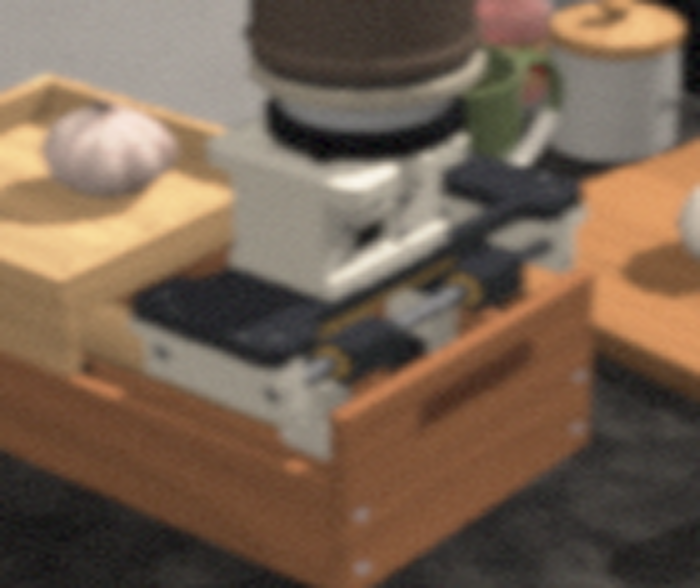

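```bash
python3 -m creep '[[[0.1,0,-0.2,0,0,0,0],[0.1,0,-0.4,0,0,0,0],[0.1,0,-0.4,0,0,0,-0.3],[0.1,0,-0.4,0,0,0,-1],[0.1,0,-0.4,0,0,0,-1]]]' 25
python3 -m creep '[[[0,0,0,0,0,0,-1],[0,0,0,0,0,0,-1],[0,0,0,0,0,0,-1],[0,0,0,0,0,0,-1]]]' 25
python3 - <<'E'
from h import *
s=arm.observe();print(box(s["position"]),s["force"],s["width"],s["width"]*92)
E
```

```text
clock: 9.45
position: [0.5608, -0.0277, 0.004]
ee_rot: [1.936, 2.474, 0.0]
force: [0.4, 0.1, 0.5]
width: 0.289
clock: 9.85
position: [0.561, -0.0277, 0.004]
ee_rot: [1.936, 2.474, 0.001]
force: [1.1, 0.6, 0.3]
width: 0.188
[ 0.0002 -0.1055  0.004 ] [1.0832 0.5922 0.2579] 0.18839693635640906 17.332518144789635
```

The grip reads 17.3 mm, which fits the 18 mm handle. Next I'll work out the tilt-and-draw path, keeping the pin below the tray's lower edge (y -15, z 91) and above the board's top (y -150, z 101).

```bash
cat > plan.py <<'E'
import numpy as np
EX=np.array([.9707,.2402,0]);EY=np.array([-.2402,.9707,0])
L=.241;h=.024
W=[(.1355,.028,0),(.1355,.027,2),(.1355,.026,5),(.1355,.025,8),(.1355,.024,11),(.133,.024,13.5),
(.129,.024,15.5),(.124,.024,17.5),(.120,.024,19),(.110,.024,20.5),(.100,.024,22),
(.090,.024,24),(.080,.024,26),(.070,.024,28.5),(.060,.024,31),(.050,.024,34),
(.040,.025,37),(.030,.026,41),(.020,.028,45),(.005,.036,45),(-.010,.051,45),
(-.025,.066,45),(-.04,.08,45),(-.04,.10,45),(-.04,.13,45),(-.04,.16,45)]
def tcp(w):
    y,z,t=w;t=np.radians(t);return np.array([y-L*np.cos(t)-h*np.sin(t),z+L*np.sin(t)-h*np.cos(t)])
for i,w in enumerate(W):
    t=np.radians(w[2]);A=.091-.015/np.cos(t)-(w[1]+(w[0]+.015)*np.tan(t)) if w[0]>-.015 else 9
    ty=w[0]-.28*np.cos(t)
    B=w[1]+(w[0]+.15)*np.tan(t)-.101-(.009 if ty>-.206 else .015)/np.cos(t) if ty<-.14 else 9
    k=((i-1)//5)*5 if i else 0
    d=tcp(w)-tcp(W[k]);s=(d[0]*EY+[0,0,d[1]])*100;r=-(w[2]-W[k][2])*EX
    if i and (i-1)%5==0: print()
    print(w,"A%.1f B%.1f tip %.0f"%(A*1e3,B*1e3,ty*1e3),np.round(s,2),np.round(r,2))
E
python3 plan.py
```

```text
(0.1355, 0.028, 0) A48.0 B-82.0 tip -145 [0. 0. 0.] [0. 0. 0.]

(0.1355, 0.027, 2) A43.7 B-73.0 tip -144 [ 0.02 -0.07  0.74] [-1.94 -0.48 -0.  ]
(0.1355, 0.026, 5) A36.8 B-59.1 tip -143 [ 0.03 -0.11  1.91] [-4.85 -1.2  -0.  ]
(0.1355, 0.025, 8) A29.7 B-45.0 tip -142 [ 0.02 -0.1   3.08] [-7.77 -1.92 -0.  ]
(0.1355, 0.024, 11) A22.5 B9000.0 tip -139 [ 0.   -0.01  4.24] [-10.68  -2.64  -0.  ]
(0.133, 0.024, 13.5) A16.0 B9000.0 tip -139 [ 0.03 -0.14  5.29] [-13.1   -3.24  -0.  ]

(0.129, 0.024, 15.5) A11.5 B-9.0 tip -141 [ 0.06 -0.26  0.84] [-1.94 -0.48 -0.  ]
(0.124, 0.024, 17.5) A7.4 B-0.0 tip -143 [ 0.15 -0.59  1.67] [-3.88 -0.96 -0.  ]
(0.12, 0.024, 19) A4.7 B6.4 tip -145 [ 0.21 -0.85  2.28] [-5.34 -1.32 -0.  ]
(0.11, 0.024, 20.5) A4.3 B10.6 tip -152 [ 0.41 -1.67  2.9 ] [-6.79 -1.68 -0.  ]
(0.1, 0.024, 22) A4.4 B14.3 tip -160 [ 0.61 -2.48  3.51] [-8.25 -2.04 -0.  ]

(0.09, 0.024, 24) A3.8 B20.0 tip -166 [ 0.18 -0.73  0.81] [-1.94 -0.48 -0.  ]
(0.08, 0.024, 26) A4.0 B25.2 tip -172 [ 0.35 -1.43  1.6 ] [-3.88 -0.96 -0.  ]
(0.07, 0.024, 28.5) A3.8 B32.2 tip -176 [ 0.5  -2.02  2.59] [-6.3
[... 241 characters left out ...]
0.72 -0.  ]
(0.03, 0.026, 41) A6.0 B69.5 tip -181 [ 0.11 -0.43  2.71] [-6.79 -1.68 -0.  ]
(0.02, 0.028, 45) A6.8 B84.3 tip -178 [ 0.1  -0.4   4.26] [-10.68  -2.64  -0.  ]
(0.005, 0.036, 45) A13.8 B77.3 tip -193 [ 0.46 -1.86  5.06] [-10.68  -2.64  -0.  ]
(-0.01, 0.051, 45) A13.8 B68.8 tip -208 [ 0.82 -3.32  6.56] [-10.68  -2.64  -0.  ]

(-0.025, 0.066, 45) A9000.0 B68.8 tip -223 [ 0.36 -1.46  1.5 ] [0. 0. 0.]
(-0.04, 0.08, 45) A9000.0 B67.8 tip -238 [ 0.72 -2.91  2.9 ] [0. 0. 0.]
(-0.04, 0.1, 45) A9000.0 B87.8 tip -238 [ 0.72 -2.91  4.9 ] [0. 0. 0.]
(-0.04, 0.13, 45) A9000.0 B117.8 tip -238 [ 0.72 -2.91  7.9 ] [0. 0. 0.]
(-0.04, 0.16, 45) A9000.0 B147.8 tip -238 [ 0.72 -2.91 10.9 ] [0. 0. 0.]
```

```bash
python3 - <<'E'
s=open('plan.py').read()
i=s.index("W=[");j=s.index("def tcp")
s=s[:i]+"""W=[(.1355,.028,0),(.1355,.027,2),(.1355,.026,5),(.1355,.025,8),(.1355,.024,11),(.1345,.023,13.5),
(.133,.023,15.5),(.130,.023,17.2),(.125,.022,19),(.118,.022,19.8),(.110,.022,20.5),
(.095,.023,22),(.080,.024,23.5),(.065,.025,25.5),(.050,.026,28),(.035,.027,31),
(.020,.028,34.5),(.008,.032,38),(-.005,.04,40),(-.02,.053,40),(-.035,.066,40),
(-.05,.08,40),(-.05,.10,40),(-.05,.13,40),(-.05,.16,40),(-.05,.19,40)]
"""+s[j:]
open('plan.py','w').write(s)
E
python3 plan.py
```

```text
(0.1355, 0.028, 0) A48.0 B-82.0 tip -145 [0. 0. 0.] [0. 0. 0.]

(0.1355, 0.027, 2) A43.7 B-73.0 tip -144 [ 0.02 -0.07  0.74] [-1.94 -0.48 -0.  ]
(0.1355, 0.026, 5) A36.8 B-59.1 tip -143 [ 0.03 -0.11  1.91] [-4.85 -1.2  -0.  ]
(0.1355, 0.025, 8) A29.7 B-45.0 tip -142 [ 0.02 -0.1   3.08] [-7.77 -1.92 -0.  ]
(0.1355, 0.024, 11) A22.5 B9000.0 tip -139 [ 0.   -0.01  4.24] [-10.68  -2.64  -0.  ]
(0.1345, 0.023, 13.5) A16.7 B9000.0 tip -138 [-0.    0.01  5.19] [-13.1   -3.24  -0.  ]

(0.133, 0.023, 15.5) A11.4 B9000.0 tip -137 [ 0.   -0.02  0.84] [-1.94 -0.48 -0.  ]
(0.13, 0.023, 17.2) A7.4 B9000.0 tip -137 [ 0.05 -0.18  1.54] [-3.59 -0.89 -0.  ]
(0.125, 0.022, 19) A4.9 B9000.0 tip -140 [ 0.13 -0.51  2.18] [-5.34 -1.32 -0.  ]
(0.118, 0.022, 19.8) A5.2 B7.9 tip -145 [ 0.27 -1.11  2.51] [-6.12 -1.51 -0.  ]
(0.11, 0.022, 20.5) A6.3 B8.6 tip -152 [ 0.45 -1.82  2.8 ] [-6.79 -1.68 -0.  ]

(0.095, 0.023, 22) A7.4 B11.3 tip -165 [ 0.32 -1.29  0.71] [-1.46 -0.36 -0.  ]
(0.08, 0.024, 23.5) A9.3 B13.2 tip -177 [ 0.64 -2.57  1.42] [-2.91 -0.72 -0.  ]
(0.065, 0.025, 25.5) A11.2 B16.6 tip -188 [ 0.93 -3.
[... 260 characters left out ...]
 -0.84 -0.  ]
(0.008, 0.032, 38) A22.0 B35.4 tip -213 [ 0.31 -1.24  3.09] [-6.79 -1.68 -0.  ]
(-0.005, 0.04, 40) A23.0 B41.1 tip -219 [ 0.51 -2.05  4.6 ] [-8.74 -2.16 -0.  ]
(-0.02, 0.053, 40) A9000.0 B41.5 tip -234 [ 0.87 -3.5   5.9 ] [-8.74 -2.16 -0.  ]
(-0.035, 0.066, 40) A9000.0 B41.9 tip -249 [ 1.23 -4.96  7.2 ] [-8.74 -2.16 -0.  ]

(-0.05, 0.08, 40) A9000.0 B43.3 tip -264 [ 0.36 -1.46  1.4 ] [0. 0. 0.]
(-0.05, 0.1, 40) A9000.0 B63.3 tip -264 [ 0.36 -1.46  3.4 ] [0. 0. 0.]
(-0.05, 0.13, 40) A9000.0 B93.3 tip -264 [ 0.36 -1.46  6.4 ] [0. 0. 0.]
(-0.05, 0.16, 40) A9000.0 B123.3 tip -264 [ 0.36 -1.46  9.4 ] [0. 0. 0.]
(-0.05, 0.19, 40) A9000.0 B153.3 tip -264 [ 0.36 -1.46 12.4 ] [0. 0. 0.]
```

```bash
python3 -m creep '[[[0,-0.1,0.75,-1.9,-0.5,0,-1],[0,-0.1,1.9,-4.85,-1.2,0,-1],[0,-0.1,3.1,-7.8,-1.9,0,-1],[0,0,4.25,-10.7,-2.6,0,-1],[0,0,4.25,-10.7,-2.6,0,-1]]]' 25
python3 - <<'E'
from h import *
import cv2
s=arm.observe();print(box(s["position"]),s["force"],s["ft_torque"],s["width"]*92)
im=arm.get_image("scene")[:,:,::-1];cv2.imwrite("pics/s9.png",cv2.resize(im[130:290,190:350],None,fx=4.5,fy=3.7,interpolation=cv2.INTER_CUBIC))
E
```

```text
clock: 10.35
position: [0.5608, -0.0251, 0.0465]
ee_rot: [1.835, 2.355, -0.178]
force: [0.1, 0.8, -2.7]
width: 0.185
[ 0.0006 -0.103   0.0465] [ 0.1089  0.8429 -2.712 ] [ 0.2747  0.069  -0.0061] 17.038082858518962
```

View pics/s9.png

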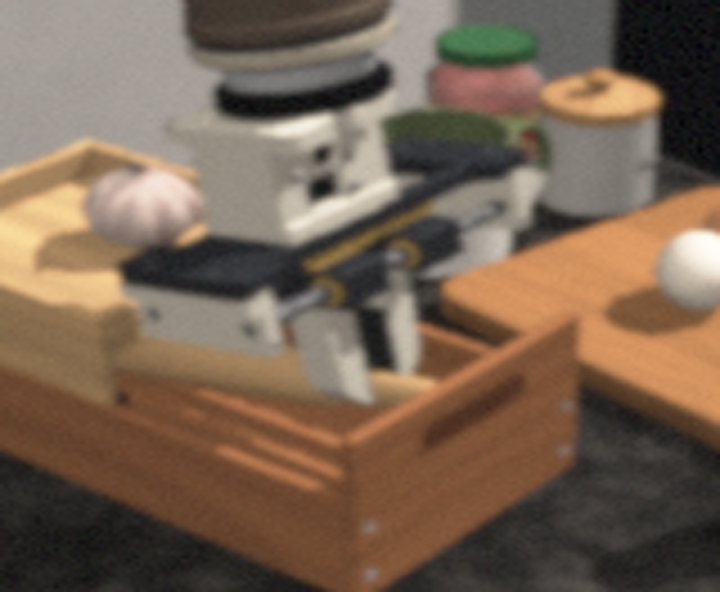

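The pin's right end has risen with the gripper. I'll compare its visible line with the planned 11° tilt.

```bash
cat >> h.py <<'E'
def w(b): return C+EX*b[0]+EY*b[1]+np.array([0,0,b[2]])
E
python3 - <<'E'
from h import *
m=arm.camera_model("scene")
for th,zl in((0,.021),(6,.021),(11,.024),(14,.024)):
    t=np.radians(th)
    for y in(-.015,-.05,-.13):
        z=zl+(.1355-y)*np.tan(t); r=.015 if y>-.08 else .009
        lo,up=[proj(m,m["cam_to_world"],w((-.5*k*0,y,z+k*r/np.cos(t)))) for k in(-1,1)]
        q=lambda u:np.round(((u[0]-190)*4.5,(u[1]-130)*3.7))
        print(th,y,q(lo),q(up))
E
```

```text
0 -0.015 [232. 430.] [229. 386.]
0 -0.05 [287. 452.] [285. 408.]
0 -0.13 [421. 496.] [421. 468.]
6 -0.015 [230. 407.] [227. 363.]
6 -0.05 [285. 423.] [283. 378.]
6 -0.13 [421. 453.] [421. 425.]
11 -0.015 [229. 383.] [226. 338.]
11 -0.05 [284. 394.] [282. 348.]
11 -0.13 [421. 412.] [421. 382.]
14 -0.015 [228. 371.] [225. 325.]
14 -0.05 [283. 379.] [281. 331.]
14 -0.13 [421. 389.] [421. 358.]
```

The tilt matches 11°, so the hold is rigid. I'll continue tilting to 19°.

```bash
python3 -m creep '[[[0,0,0.95,-2.4,-0.6,0,-1],[0,0,1.8,-4.4,-1.1,0,-1],[0.05,-0.2,2.5,-6,-1.5,0,-1],[0.13,-0.5,3.1,-7.8,-1.9,0,-1],[0.13,-0.5,3.1,-7.8,-1.9,0,-1]]]' 25
python3 - <<'E'
from h import *
import cv2
s=arm.observe();print(box(s["position"]),s["force"],s["ft_torque"],s["width"]*92)
im=arm.get_image("scene")[:,:,::-1];cv2.imwrite("pics/s10.png",cv2.resize(im[130:290,190:350],None,fx=4.5,fy=3.7,interpolation=cv2.INTER_CUBIC))
m=arm.camera_model("scene")
for th,zl in((15,.022),(19,.022)):
    t=np.radians(th)
    for y in(-.015,-.05,-.13):
        z=zl+(.125-y)*np.tan(t); r=.015 if y>-.08 else .009
        lo,up=[proj(m,m["cam_to_world"],w((0,y,z+k*r/np.cos(t)))) for k in(-1,1)]
        q=lambda u:np.round(((u[0]-190)*4.5,(u[1]-130)*3.7))
        print(th,y,q(lo),q(up))
E
```

```text
clock: 10.9
position: [0.5618, -0.0329, 0.0769]
ee_rot: [1.766, 2.258, -0.298]
force: [-0.0, 0.2, 0.2]
width: 0.188
[-0.0003 -0.1108  0.0769] [-0.0209  0.1676  0.2341] [ 0.3122  0.0615 -0.04  ] 17.264595578348775
15 -0.015 [228. 374.] [225. 328.]
15 -0.05 [283. 381.] [281. 333.]
15 -0.13 [421. 388.] [421. 358.]
19 -0.015 [227. 359.] [224. 311.]
19 -0.05 [282. 361.] [280. 312.]
19 -0.13 [421. 357.] [421. 325.]
```

View pics/s10.png

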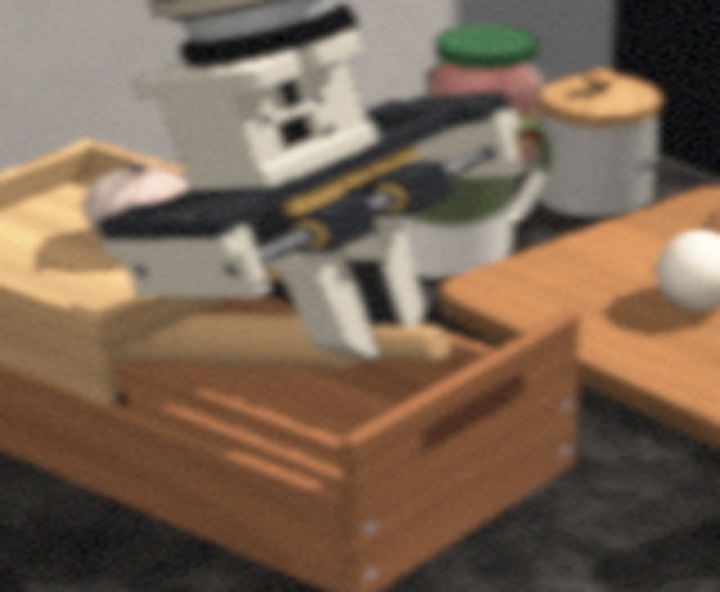

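It matches 19° (handle at x=421 spans about y 325–357, tip at (450,340)), level with the board top and clear of the tray. Now drawing it out diagonally.

```bash
python3 -m creep '[[[0.15,-0.6,0.35,-0.8,-0.2,0,-1],[0.3,-1.3,0.65,-1.45,-0.35,0,-1],[0.65,-2.6,1.35,-2.9,-0.7,0,-1],[0.95,-3.9,2.05,-4.35,-1.1,0,-1],[1.25,-5.1,2.95,-6.3,-1.55,0,-1]]]' 25
python3 - <<'E'
from h import *
import cv2
s=arm.observe();print(box(s["position"]),s["force"],s["ft_torque"],s["width"]*92)
im=arm.get_image("scene")[:,:,::-1];cv2.imwrite("pics/s11.png",cv2.resize(im[110:290,180:360],None,fx=4,fy=3.3,interpolation=cv2.INTER_CUBIC))
E
```

```text
clock: 11.45
position: [0.5747, -0.0858, 0.1077]
ee_rot: [1.705, 2.175, -0.39]
force: [-0.3, -0.0, -1.5]
width: 0.191
[-0.0005 -0.1652  0.1077] [-0.2797 -0.0024 -1.502 ] [0.4947 0.118  0.0121] 17.575177766750574
```

View pics/s11.png

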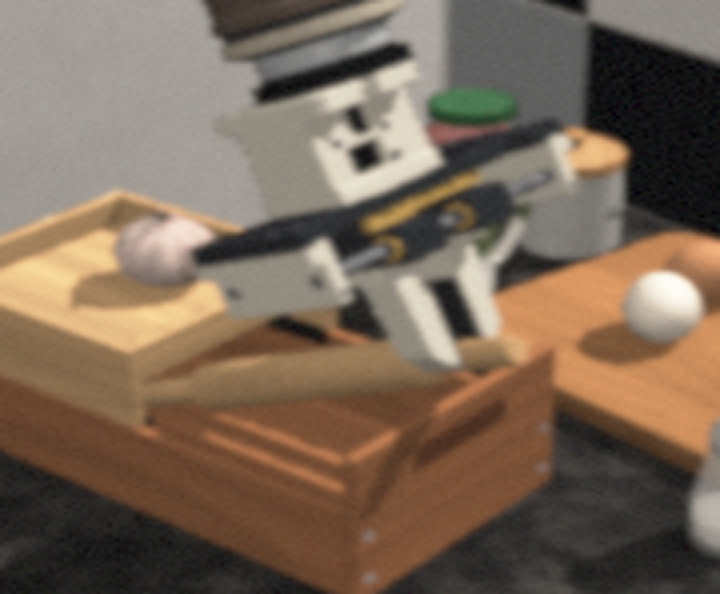

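The pin is emerging over the board: left handle near (150,390), right handle at (510,350). Tray and garlic are undisturbed. Continuing.

```bash
python3 -m creep '[[[0.25,-1.1,1.1,-2.4,-0.6,0,-1],[0.5,-2.05,2.35,-5.35,-1.3,0,-1],[0.7,-2.85,3.75,-8.75,-2.15,0,-1],[0.8,-3.3,5.45,-12.1,-3,0,-1],[1,-4.1,6.95,-14.1,-3.5,0,-1]]]' 25
python3 - <<'E'
from h import *
import cv2
s=arm.observe();print(box(s["position"]),s["force"],s["ft_torque"],s["width"]*92,s["joints"])
im=arm.get_image("scene")[:,:,::-1];cv2.imwrite("pics/s12.png",cv2.resize(im[90:290,160:380],None,fx=3.5,fy=3,interpolation=cv2.INTER_CUBIC))
E
```

```text
clock: 12.0
position: [0.5847, -0.124, 0.1767]
ee_rot: [1.558, 1.994, -0.572]
force: [0.3, -0.3, -2.5]
width: 0.188
[ 0.0001 -0.2047  0.1767] [ 0.3036 -0.3482 -2.4903] [0.7747 0.2267 0.0144] 17.268309964898943 [-1.0795  0.7164  1.1798  1.9835  0.056   0.6889  0.1439]
```

View pics/s12.png

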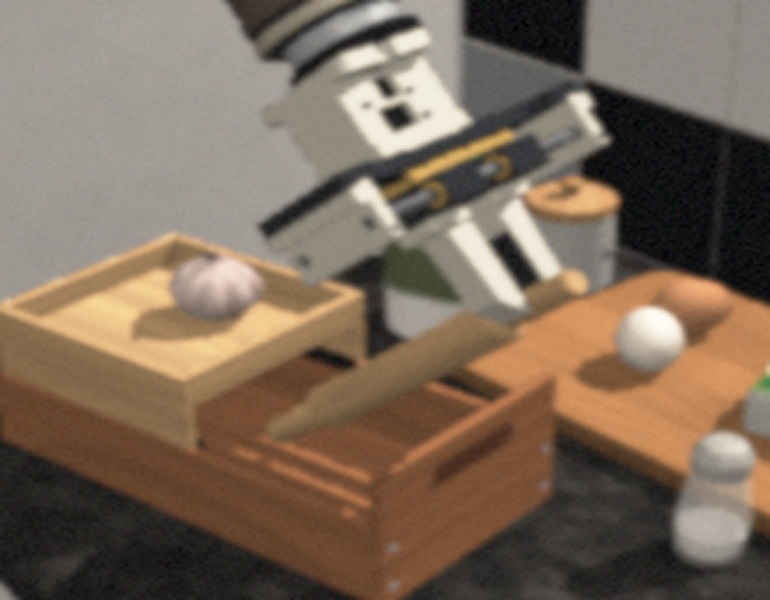

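The left end is now free of the tray, at (280,430). Joint 3 is nearing its limit, so I'll hold the tilt and go diagonally, then up.

```bash
python3 -m creep '[[[0.35,-1.5,1.5,0,0,0,-1],[0.7,-2.9,3,0,0,0,-1],[1,-4,5,0,0,0,-1],[1,-4,8,0,0,0,-1],[1,-4,11,0,0,0,-1]]]' 25
python3 - <<'E'
from h import *
s=arm.observe();print(box(s["position"]),s["force"],s["width"]*92,s["joints"],s["dq"])
E
```

```text
clock: 12.55
position: [0.5937, -0.1675, 0.2887]
ee_rot: [1.566, 1.992, -0.57]
force: [0.0, 0.3, -1.7]
width: 0.186
[-0.0017 -0.2491  0.2887] [ 0.0004  0.2676 -1.6826] 17.13138808181464 [-1.0739  0.5537  1.2641  1.8529  0.1748  0.8697  0.2152] [-0.2114 -0.433   0.1667 -0.3952  0.3632  0.6325 -0.0147]
```

```bash
python3 -m creep '[[[0,0,2,2,0.5,0,-1],[0,0,4.5,5,1.2,0,-1],[0,0,7,8,2,0,-1],[0,0,9.5,11,2.7,0,-1],[0,0,11,12,3,0,-1]]]' 25
python3 - <<'E'
from h import *
s=arm.observe();print(box(s["position"]),s["force"],s["width"]*92,s["joints"],s["dq"])
E
```

```text
clock: 13.05
position: [0.5937, -0.1694, 0.4009]
ee_rot: [1.691, 2.146, -0.41]
force: [0.1, -0.9, -2.2]
width: 0.186
[-0.0021 -0.2509  0.4009] [ 0.1185 -0.8982 -2.1777] 17.09866645779719 [-0.9487  0.367   1.2153  1.5632  0.0916  1.2271  0.4201] [ 0.148  -0.0827 -0.0661 -0.3521 -0.0946  0.411   0.1839]
```

```bash
python3 -m creep '[[[0,0,0,0,0,0,-1],[0,0,0,0,0,0,-1],[0,0,0,0,0,0,-1],[0,0,0,0,0,0,-1],[0,0,0,0,0,0,-1]]]' 25
python3 - <<'E'
from h import *
import cv2
s=arm.observe();print(box(s["position"]),s["force"],s["width"]*92,s["joints"],s["dq"])
im=arm.get_image("scene")[:,:,::-1];cv2.imwrite("pics/s14.png",im)
im=arm.get_image("top")[:,:,::-1];cv2.imwrite("pics/t14.png",im)
im=arm.get_image("wrist")[:,:,::-1];cv2.imwrite("pics/w14.png",im)
E
```

```text
clock: 13.55
position: [0.5943, -0.1642, 0.3955]
ee_rot: [1.683, 2.153, -0.419]
force: [-0.0, 0.3, -1.4]
width: 0.19
[-0.0003 -0.246   0.3955] [-0.0095  0.2754 -1.4352] 17.50353532562236 [-0.9544  0.3749  1.212   1.5704  0.0914  1.2223  0.4169] [-0.0007 -0.0023  0.0045 -0.0081  0.0003  0.0004  0.001 ]
```

View pics/s14.png

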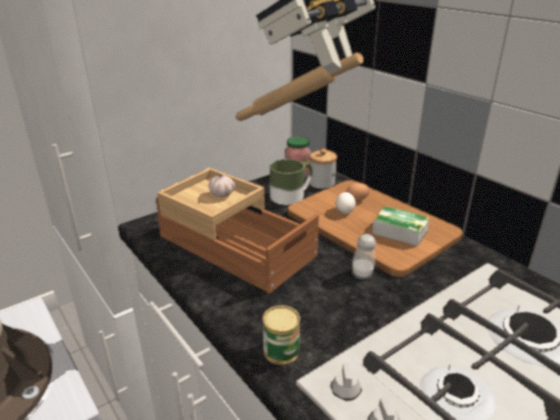

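View pics/t14.png

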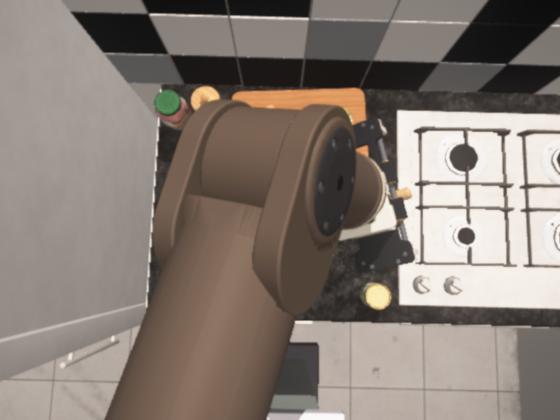

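View pics/w14.png

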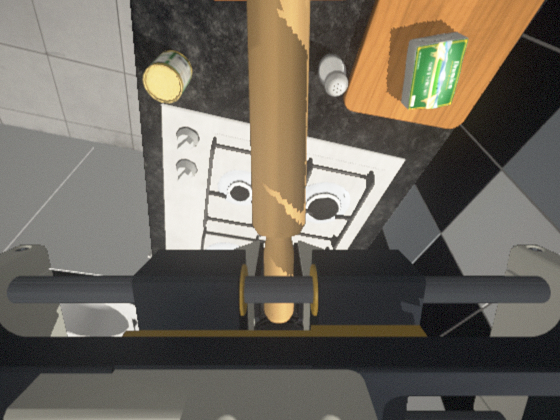

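The pin is held clear at about 28°: in the scene view it runs from (240,115) to (360,60). The tray is left with the garlic at (221,185), and tin, shaker and mug look unmoved. Final numeric checks next.

```bash
python3 - <<'E'
from h import *
import cv2
m=arm.camera_model("scene");T=m["cam_to_world"]
print("tray corner expected",[np.round(proj(m,T,w(b)),1) for b in((-.078,-.015,.116),(.078,-.015,.116),(-.078,.15,.116))])
a=cv2.imread("pics/scene0.png").astype(int);b=cv2.imread("pics/s14.png").astype(int)
d=np.abs(a-b).mean(2)
for n,(x0,y0,x1,y1) in dict(tin=(255,300,310,365),shaker=(345,230,385,282),mug=(268,160,312,190)).items(): print(n,d[y0:y1,x0:x1].mean())
o=b[160:280,145:330].astype(np.uint8);cv2.imwrite("pics/s14z.png",cv2.resize(o,None,fx=4.3,fy=4.3,interpolation=cv2.INTER_CUBIC))
s=arm.observe();p=np.array(s["position"]);Rm=R.from_rotvec(s["ee_rot"]).as_matrix()
G=p-.024*Rm[:,2];L=G+.241*Rm[:,0];print("left end",box(L),proj(m,T,L),"right",proj(m,T,G-.039*Rm[:,0]))
E
```

```text
tray corner expected [array([211.4, 216.7]), array([264. , 187.3]), array([156.7, 191.8])]
tin 2.1682051282051282
shaker 2.21875
mug 2.391919191919192
left end [-0.0005 -0.0218  0.3052] [236.8522 111.9372] right [360.5094  57.796 ]
```

View pics/s14z.png

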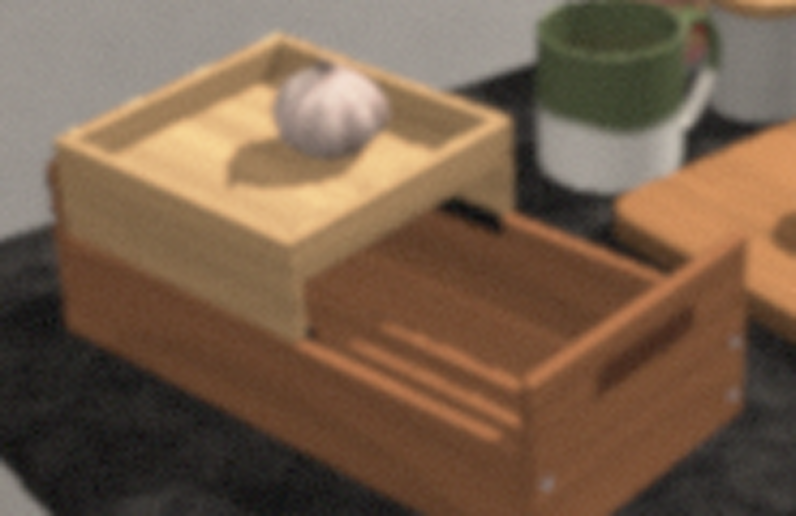

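The tray corners, at (212,217), (265,187) and (158,194), match the fully-left position. The pin ends match their predicted positions, with the left end at z = 0.305. Nothing else has moved, so I'm handing in.

```bash
python3 -c "
from cell import arm
s=arm.observe();print(s['clock'],s['width'],abs(s['dq']).max());print(arm.sign_off())"
```

```text
13.7 0.18471086381445387 0.004581459271185038
the job is handed in; nothing more can be done
None
```

I slid the tray left to its stop and gripped the pin by its right handle. I then tilted the pin's right end up, drew it out diagonally over the right end board, and handed in at 13.7 s with it held still.

**Last checks:**
- **Pin:** its lowest end is at about z = 0.305 m, roughly 15 cm above the garlic, which is the highest thing in the box. The grip reads about 17 mm on the 18 mm handle.
- **Tray:** in the scene view its corners match the fully-left position to within 1–2 pixels, with the garlic still in it.
- **Surroundings:** comparing the start and end pictures shows the tin, shaker and mug unmoved.

**What disagreed:** the cameras showed the real fingertips about 16 mm behind the reported TCP, not 17 mm ahead as stated. Because of that, my first push passed over the tray rim without moving the tray or the garlic. I corrected for the offset, and everything after that agreed with the pictures to a few millimetres.

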